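# Index the parts carousel to the spark plug

### The arm

A 7-joint arm with a two-finger parallel gripper is mounted at the origin on a cart in front of the work surface, level with it; the furniture and walls round the work are solid. World frame = base frame: x ahead of the robot, y to its left, z up, the work surface at z = 0. Lengths are in m, angles in rad, forces in N, time in s.
With the tool pointing down it reaches from about 0.4 to 0.85 m from the base axis. Payload 10.4 kg.
Tool frame: the origin (TCP) lies midway between the tips of the shut fingers; the grasp point (between the pads) lies 19 mm behind it; x points along the fingers, y is the direction in which the jaws open and shut, and the axes are right-handed (so a half turn about x gives the same grasp; the last joint's range is limited). The gripper opens to 87 mm and grips with 3 to 60 N. Pads are 19 mm wide; open, the fingers measure 117 mm over their backs; the gripper's body (75 mm by 190 mm) begins 51 mm behind the grasp point.
Start: joints at [1.188, 0.332, -0.065, 1.46, 0.022, 1.35, -0.088], TCP at [0.22, -0.585, 0.223] pointing down, gripper open.
Joint ranges: [-2.6, 2.6], [-0.5, 2.12], [-1.47, 1.34], [0.16, 2.42], [-1.27, 4.41], [0.06, 2.06], [-2.6, 2.6]. Speed limits (rad/s): [2.22, 2.22, 2.79, 2.79, 3.14, 3.14, 3.14].

### API

Orientations are given as a unit quaternion [x, y, z, w].
In Python, from bench import r gives the robot as it stands.
- The arm moves only by the shell command python3 -m jog 'ROWS' [OPENING] [FORCE]. ROWS is JSON, a list of rows, each an object with "slide": the shift along the tool's x, y, z in cm, a list of three; "roll": the turn about the tool's x in degrees. A call has 1 to 5 rows; each row is the pose to reach, as a shift and turn from the pose measured when the call began, along the tool's axes at that moment; what a row does not reach only later rows make up. A row lasts 1/12 s, in which the tool goes at most 41.7 mm and 7.16 degrees, less where a joint would pass 70% of its speed; a pose out of reach is approached as far as the arm can. A call with a gripper value outside its range is refused whole. OPENING is the closure, from 0 (fully open) to 1 (shut), set as the call begins (- or left out, the last holds). The fingers move at their own pace and stop on an object; FORCE is the grip in N (left out, the last holds). Time passes only in rows, so rows that repeat a pose let the fingers close. It gives the time, the measured TCP pose, the force and the opening at its end, in the units of the state.
- r.read_state(): the state, without advancing time (a new reading comes with each control period).
- r.camera(name): name is "side" or "top"; returns the picture (420x560x3 uint8, red, green, blue); there is no depth.
- r.camera_info(name): a dict with "intrinsics" (3x3 intrinsics, pixels), "R" (3x3) and "t" (3): a world point X has camera coordinates R X + t. Camera axes: x right, y down, z forward; pixel columns grow to the right and rows downward; lengths in m; the calibration is good to about 2 mm. A picture is of the moment at which its call begins. camera_info takes no time and is no camera call.
- r.close_job(): hands the job in, once; it reports no verdict.
The state is a dict: "time": time; "joint_positions": joint angles; "joint_vel": joint speeds; "joint_torque": joint torques, N m; "ee_pos": TCP position; "eef_rot": TCP orientation; "ft_force": force on the tool from outside, world axes, zero at the start; "torque": the same for the moment, N m; "width": finger opening in m.
Only numpy, scipy, OpenCV 4.12 (cv2) and the standard library are available. Lean on these libraries where they do the work, as an engineer would, in place of code of your own. Each camera call takes 0.05 s, during which the arm holds its last target.

### The job

Turn the clear cover of the round parts carousel, pushing it by the upright post on it, until its opening is centred over the cup that holds the spark plug. Then swing the index lever beside the carousel fully home, so that its roller sits in the notch in the cover's rim and locks it there. Leave the other things on the cart where they are.

Things in the scene. Friction and masses are not known exactly. Their poses are not given: they have to be found in the camera images.
- carousel_center (a point): Point on the carousel's vertical turning axis, 47 mm above the cart top (upper face of the cover). The carousel is fixed to the cart: dark round foot 236 mm across, with five open dark steel cups (83 mm across, floor 12 mm up, rim 38 mm up) 72 degrees apart, centres 73 mm from the axis, a different part in each. Its x is horizontal; the lever stands on its -y side.
- cover (a joint): Angle of the cover about the vertical axis, rad, counter-clockwise positive seen from above; at 0 the opening points along the carousel's +x. It turns both ways (over a half turn each way from the start), stays where left, and takes about 1.5 N at the post. With the lever home it is locked. The lever fits a rim notch when the opening is over any cup, give or take about 4 degrees.
- opening (a point): Middle of the opening, 73 mm from the axis. The cover is a clear disc 5 mm thick (top 47 mm above the cart top) with an dark steel notched rim 260 mm across (top 50 mm up); the opening is a 60-degree sector cut out of the disc, edged by two aluminium ribs (top 52 mm up). A steel hub, 56 mm across, top 56 mm up, is in the middle.
- finger_post (a point): The upright round steel post on the cover, directly opposite the opening, 88 mm from the axis: 18 mm diameter, from 47 mm up to 87 mm above the cart top (foot washer 30 mm across, 4 mm high). The point is on its axis 67 mm above the cart top. It turns with the cover and can be pushed sideways from either side.
- plug_center (a point): Centre of the spark plug (66 mm long, 18 mm thick, pale insulator, metal thread), lying in any direction in the middle of one of the five cups, under the clear cover. The other cups hold a valve (70 mm, thin stem, wide head), a black ribbed oil cap (34 mm), a ball bearing (40 mm ring) and a half-round clip (55 mm).
- lever (a joint): Angle of the index lever about its upright pivot, rad: 0 = fully home (roller in a rim notch, hard stop), growing to 0.75 as it swings out, clockwise seen from above. Above 0.3 the roller is clear of the rim; it starts at 0.45 or more. Stays where left; about 0.6 N at the handle. If the opening is not over a cup, the roller strikes the rim and the lever cannot get home.
- lever_pivot (a point): Point on the lever's vertical pivot axis, at the height of the bar's top (62 mm above the cart top), 160 mm from the carousel's axis.
- lever_handle (a point): The upright round handle at the free end of the lever, 110 mm from the pivot axis: 17 mm diameter, from 61 mm up to 107 mm above the cart top. The point is on its axis 85 mm up. Pushing it from its outer side, counter-clockwise about the pivot seen from above, swings the lever home. Below it is the lever's steel bar, 16 mm wide.
- ratchet: Steel ratchet handle, 162 x 31 x 22 mm, lying on the cart left of the carousel; origin under its centre. Bystander.
- gauge: Feeler gauge set, 100 x 47 x 10 mm, on the cart at the far left of the carousel; origin under its centre. Bystander.
- sealant: Dark squeeze bottle, 108 x 36 x 36 mm, lying on the cart near its right edge, nearer the robot than the carousel; origin under its centre. Bystander. (A fixed dish of screws also stands between robot and carousel.)

How it is judged:
On the way, in this order (a step that is already met when the one before it is completed fails the run):
1. the opening is over the spark plug's cup while the lever is still out (horizontal distance between opening and plug_center below 0.01 m and value of joint lever above 0.3 rad), for 0.2 s.
2. the lever is home (horizontal distance between opening and plug_center below 0.01 m and value of joint lever below 0.06 rad), for 0.2 s.
At the end, for the whole second after the job is handed in: The middle of the opening is within 10 mm (seen from above) of the spark plug's centre, the lever is home (under 0.06 rad), and the cover and the lever are at rest (all of step 2 and velocity of joint cover between -0.05 and 0.05 rad/s and velocity of joint lever below 0.05 rad/s); the robot touches nothing.
It fails at once if the ratchet is moved by more than 30 mm (distance of ratchet from where it was at the start of the episode above 0.03 m).
It fails at once if the feeler gauge is moved by more than 30 mm (distance of gauge from where it was at the start of the episode above 0.03 m).
It fails at once if the sealant bottle is moved by more than 30 mm (distance of sealant from where it was at the start of the episode above 0.03 m).
It also fails if it takes over 54 s, if anything falls off the work surface, if the arm or the gripper's body presses on something with over 40 N, if the wrist force passes 120 N, or if a joint passes its speed limit or range.

## Working session

There is one attempt and no reset: what is moved stays moved. The work goes in short steps, Python scripts to look and compute and a shell command to move; the robot and the scene stay as the last step left them, time stands still between calls to the robot, and variables do not carry over. Pictures are saved under pics/ and viewed, and the job is handed in when it is done.

```bash
ls; mkdir -p pics; python3 - <<'E'
from bench import r
import cv2,json
for n in("top","side"):
    cv2.imwrite(f"pics/{n}0.png",r.camera(n)[:,:,::-1]); i=r.camera_info(n); print(n,i)
s=r.read_state();print(s)
E
```

```text
pics
top {'intrinsics': array([[537.7206319 ,   0.        , 277.86202394],
       [  0.        , 537.7206319 , 203.66575306],
       [  0.        ,   0.        ,   1.        ]]), 'R': array([[ 0.01850619, -0.99974238,  0.01314115],
       [-0.98854083, -0.02026509, -0.14958727],
       [ 0.14981504, -0.01022227, -0.9886612 ]]), 't': array([0.00393282, 0.507984  , 1.29007966])}
side {'intrinsics': array([[385.02954262,   0.        , 285.60242418],
       [  0.        , 385.02954262, 211.3921378 ],
       [  0.        ,   0.        ,   1.        ]]), 'R': array([[-0.83968647, -0.54304234, -0.00562581],
       [-0.3590346 ,  0.56287482, -0.74449049],
       [ 0.40745648, -0.62311873, -0.66760936]]), 't': array([0.43924492, 0.22506326, 0.704612  ])}
{'time': 0.1, 'joint_positions': array([ 1.18842305,  0.33282519, -0.06468984,  1.46082515,  0.02158582,
        1.34991218, -0.08847152]), 'joint_vel': array([-8.70904047e-04, -1.10458137e-03,  2.16523525e-03, -2.61874739e-03,
       -9.92776368e-05,  1.30341308e-03, -2.70523582e-03]), 'joint_torque': array([ 1.91806714e-03, -6.24543357e+01,  2.47394125e-02, -3.90720606e+01,
       -6.15151925e-02,  3.66577122e-02,  3.28258227e-05]), 'ee_pos': array([ 0.2199157 , -0.58467067,  0.22183852]), 'eef_rot': array([-0.69559793, -0.12696643,  0.69579123, -0.12608569]), 'ft_force': array([ 1.05374649, -0.52538551, -0.02008267]), 'torque': array([-0.00153439, -0.01027354, -0.01082   ]), 'width': 0.0871079176210611}
```

View pics/top0.png

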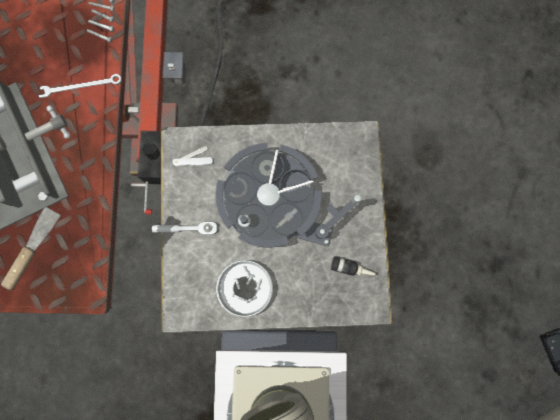

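View pics/side0.png

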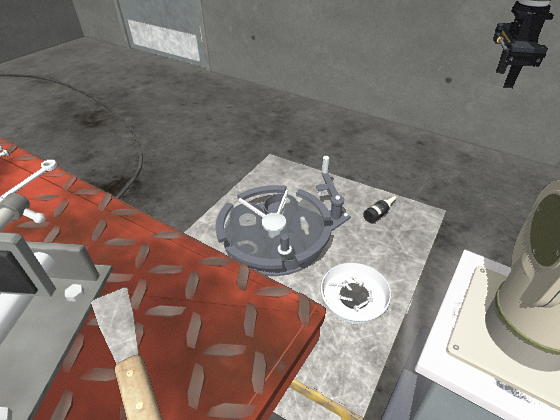

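The top view shows the carousel hub near (268,195), the ribs fanning toward the upper right, the post near (245,220), and the lever from pivot (323,232) to handle (358,199). I'll zoom in next.

```bash
python3 - <<'E'
import cv2
a=cv2.imread("pics/top0.png")[130:270,195:395]
cv2.imwrite("pics/topz.png",cv2.resize(a,None,fx=4,fy=4,interpolation=cv2.INTER_CUBIC))
a=cv2.imread("pics/side0.png")[140:290,200:400]
cv2.imwrite("pics/sidez.png",cv2.resize(a,None,fx=4,fy=4,interpolation=cv2.INTER_CUBIC))
E
```

```text
(no output)
```

View pics/topz.png

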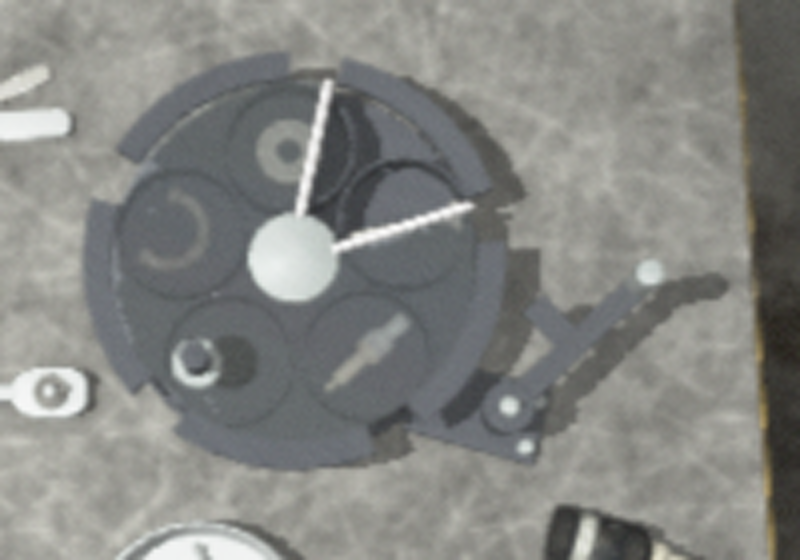

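View pics/sidez.png

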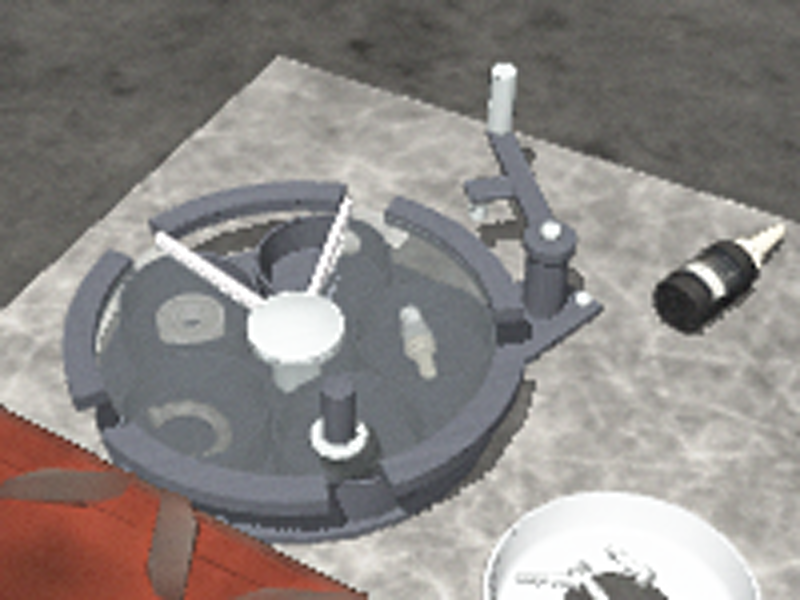

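```bash
python3 - <<'E'
import cv2,numpy as np
a=cv2.imread("pics/top0.png")[160:240,255:325]
b=cv2.imread("pics/side0.png")[180:250,260:330]
o=[]
for x in(a,b):
    x=cv2.convertScaleAbs(x,alpha=2.2,beta=-60); o.append(cv2.resize(x,(400,560 if 0 else 460),interpolation=cv2.INTER_CUBIC))
cv2.imwrite("pics/zz.png",np.hstack(o))
E
```

```text
(no output)
```

View pics/zz.png

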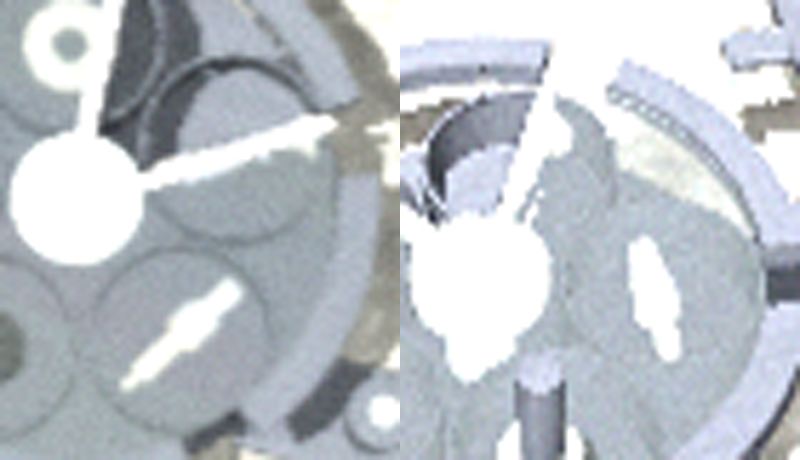

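```bash
cat > h.py <<'E'
import numpy as np,cv2
from bench import r
def ray(n,u,v,z):
    i=r.camera_info(n);K,R,t=map(np.array,(i["intrinsics"],i["R"],i["t"]))
    c=-R.T@t;d=R.T@np.linalg.solve(K,[u,v,1.]);return c+d*(z-c[2])/d[2]
def proj(n,X):
    i=r.camera_info(n);K,R,t=map(np.array,(i["intrinsics"],i["R"],i["t"]))
    p=K@(R@np.array(X)+t);return p[:2]/p[2]
E
python3 - <<'E'
from h import *
T=lambda x,y:(195+x/4-.375,130+y/4-.375)
S=lambda x,y:(200+x/4-.375,140+y/4-.375)
P={'hub':(T(293,257),S(296,325),.056),'plug':(T(368,352),S(419,341),.021),'post':(T(198,354),S(338,385),.087),
'piv':(T(509,406),S(551,230),.066),'handle':(T(650,271),S(504,68),.107)}
W={}
for k,(t,s,z) in P.items():
    a=ray('top',*t,z);b=ray('side',*s,z);W[k]=a
    print(k,a.round(4),b.round(4))
c=W['hub']
for k in W:
    d=W[k]-c;print(k,'dist',np.hypot(*d[:2]).round(4),'ang',np.degrees(np.arctan2(d[1],d[0])).round(1))
d=W['handle']-W['piv'];print(np.hypot(*d[:2]),np.degrees(np.arctan2(d[1],d[0])))
for n,f,z in(('rib1',(329,82),.052),('rib2',(471,206),.052)):
    d=ray('top',*T(*f),z)-c;print(n,np.hypot(*d[:2]),np.degrees(np.arctan2(d[1],d[0])))
for n,f in(('ratchetR',(90,390)),('sealL',(550,530)),('dishTop',(185,525))):print(n,ray('top',*T(*f),0.02))
E
```

```text
hub [0.5288 0.0389 0.056 ] [0.5245 0.0461 0.056 ]
plug [ 0.4757 -0.0088  0.021 ] [ 0.4785 -0.0113  0.021 ]
post [0.4642 0.0935 0.087 ] [0.4628 0.0979 0.087 ]
piv [ 0.4391 -0.0928  0.066 ] [ 0.4385 -0.0919  0.066 ]
handle [ 0.5161 -0.1714  0.107 ] [ 0.5147 -0.1697  0.107 ]
hub dist 0.0 ang 0.0
plug dist 0.0714 ang -138.1
post dist 0.0847 ang 139.8
piv dist 0.1593 ang -124.3
handle dist 0.2106 ang -93.4
0.11006253746889773 -45.54874774366577
rib1 0.11299674925767306 -10.167183033941054
rib2 0.11422403801106641 -72.27354483853358
ratchetR [0.44854165 0.16342468 0.02      ]
sealL [ 0.36746858 -0.12290823  0.02      ]
dishTop [0.36624324 0.10207988 0.02      ]
```

```bash
cat >> h.py <<'E'
def axes():
    from scipy.spatial.transform import Rotation as Ro
    s=r.read_state();return np.array(s["ee_pos"]),Ro.from_quat(s["eef_rot"]).as_matrix()
def to(p):
    e,M=axes();return (M.T@(np.array(p)-e)*100).round(1)
E
python3 - <<'E'
from h import *
for n,box in(('top',(195,130,120,125)),('side',(205,180,135,100))):
    im=cv2.imread(f'pics/{n}0.png');x,y,w,h=box
    hsv=cv2.cvtColor(im,cv2.COLOR_BGR2HSV);m=((hsv[:,:,2]>185)).astype('uint8')
    m2=np.zeros_like(m);m2[y:y+h,x:x+w]=m[y:y+h,x:x+w]
    k=cv2.getStructuringElement(cv2.MORPH_ELLIPSE,(9,9));m3=cv2.morphologyEx(m2,cv2.MORPH_OPEN,k)
    for c in cv2.findContours(m3,0,1)[0]:
        e=cv2.fitEllipse(c) if len(c)>5 else None;print(n,e,cv2.boundingRect(c), ray(n,*e[0],.056) if e else '')
T=lambda x,y:(195+x/4-.375,130+y/4-.375)
# cup rims (z .038) eyeballed extents, in topz
for n,f,z in(('plugcup',(366,358),.038),('clipcup',(182,234),.038),('bearcup',(293,148),.038),('capcup',(230,361),.038)):
    print(n,ray('top',*T(*f),z))
# plug mask
im=cv2.imread('pics/top0.png').astype(int);sub=im[200:240,270:305];g=sub.sum(2)/3
base=np.median(g);m=((g>base+18)).astype('uint8');n,l,s,c=cv2.connectedComponentsWithStats(m)
for i in range(1,n):
    if s[i,4]>15:
        ys,xs=np.where(l==i);q=cv2.minAreaRect(np.c_[xs,ys].astype('float32'));u,v=q[0][0]+270,q[0][1]+200
        print('blob',s[i],q,u,v,ray('top',u,v,.021))
print(axes())
E
```

```text
top ((267.6602783203125, 193.99046325683594), (20.181386947631836, 21.022878646850586), 85.04875183105469) (257, 184, 22, 21) [0.52849907 0.03937915 0.056     ]
side ((333.74993896484375, 273.18157958984375), (11.178971290588379, 12.460747718811035), 20.787588119506836) (328, 267, 12, 13) [0.34417112 0.10526699 0.056     ]
side ((334.1235656738281, 248.64808654785156), (9.090520858764648, 11.264948844909668), 37.204654693603516) (329, 243, 11, 12) [0.3732239  0.04798838 0.056     ]
side ((209.0, 241.0), (7.264945030212402, 8.197806358337402), 90.0) (205, 237, 9, 9) [0.60417137 0.16991878 0.056     ]
side ((273.386474609375, 221.27923583984375), (17.18100929260254, 23.468219757080078), 87.0825424194336) (262, 213, 24, 18) [0.52421811 0.04743522 0.056     ]
side ((214.0, 211.0), (7.264945030212402, 8.197806358337402), 90.0) (210, 207, 9, 9) [0.65758434 0.09208042 0.056     ]
plugcup [ 0.46979441 -0.00720516  0.038     ]
clipcup [0.5448793  0.10809566 0.038     ]
bearcup [0.60081479 0.04048822 0.038     ]
capcup [0.46625739 0.07633565 0.038     ]
blob [ 0  0  9  6 37] ((4.0, 2.5), (5.0, 8.0), 90.0) 274.0 202.5 [0.51316735 0.02337854 0.021     ]
blob [  6   8  21  20 129] ((16.250003814697266, 18.25), (6.363960266113281, 26.870054244995117), 45.0) 286.25000381469727 218.25 [ 0.4740805  -0.00792929  0.021     ]
(array([ 0.2199157 , -0.58467067,  0.22183852]), array([[-4.91835243e-04,  3.52093820e-01, -9.35964583e-01],
       [ 1.17653690e-03, -9.35963844e-01, -3.52094161e-01],
       [-9.99999187e-01, -1.27436919e-03,  4.60886325e-05]]))
```

```bash
python3 -m jog '[{"slide":[0,0.8,-4],"roll":-7},{"slide":[0,1.6,-8],"roll":-14},{"slide":[0,2.4,-12],"roll":-21},{"slide":[0,3.2,-16],"roll":-28},{"slide":[0,3.8,-19.8],"roll":-35}]' 0.2; python3 -c "
from h import *
e,M=axes();print(e,np.degrees(np.arctan2(M[1,1],M[0,1])),to([.5,-.35,.22]))"
```

```text
time: 0.52
ee_pos: [0.4206, -0.5497, 0.2213]
eef_rot: [0.625, 0.332, -0.624, 0.331]
ft_force: [0.6, -0.8, -0.3]
width: 0.0706
[ 0.42062951 -0.54969142  0.22132565] -34.03822349098278 [  0.2  -4.6 -21. ]
```

```bash
python3 -m jog '[{"slide":[0,-0.9,-4],"roll":-7},{"slide":[0,-1.8,-8],"roll":-14},{"slide":[0,-2.7,-12],"roll":-21},{"slide":[0,-3.6,-16],"roll":-28},{"slide":[0,-4.4,-20],"roll":-35}]'; python3 -c "
from h import *
e,M=axes();print(e,np.degrees(np.arctan2(M[1,1],M[0,1])),to([.5,-.14,.2]))"
```

```text
time: 0.93
ee_pos: [0.4963, -0.3573, 0.2212]
eef_rot: [0.494, 0.507, -0.494, 0.505]
ft_force: [0.5, -0.6, 0.1]
width: 0.07
[ 0.49628857 -0.3572565   0.22122883] 1.315427026305934 [  2.2   0.9 -21.7]
```

```bash
python3 -m jog '[{"slide":[0,0,-4],"roll":-7},{"slide":[0,0,-8],"roll":-14},{"slide":[0,0,-12],"roll":-21},{"slide":[0,0,-16],"roll":-28},{"slide":[0,0,-20],"roll":-35}]'; python3 -c "
from h import *
e,M=axes();print(e,np.degrees(np.arctan2(M[1,1],M[0,1])),to([.462,.0,.2]))"
```

```text
time: 1.35
ee_pos: [0.4911, -0.1554, 0.2213]
eef_rot: [0.318, 0.633, -0.317, 0.631]
ft_force: [-0.0, -0.2, -0.1]
width: 0.0695
[ 0.49105412 -0.15542157  0.22131766] 36.655569977292195 [  2.2   6.9 -14.2]
```

```bash
python3 -m jog '[{"slide":[0,2,-3.5],"roll":-4},{"slide":[1,4,-7],"roll":-8},{"slide":[2,6,-10.5],"roll":-13},{"slide":[3,8,-14],"roll":-13},{"slide":[4,10,-17.5],"roll":-13}]' 0.5; python3 - <<'E'
from h import *
e,M=axes();print(e,np.degrees(np.arctan2(M[1,1],M[0,1])),to([.462,.094,.13]),to([.462,.094,.064]))
cv2.imwrite("pics/s1.png",r.camera("side")[:,:,::-1])
E
```

```text
time: 1.77
ee_pos: [0.4659, 0.0463, 0.1813]
eef_rot: [0.244, 0.664, -0.244, 0.663]
ft_force: [0.9, -0.2, -0.3]
width: 0.0468
[0.46592365 0.04632662 0.18130401] 49.669905013427226 [ 5.1  3.4 -3.4] [11.7  3.4 -3.4]
```

View pics/s1.png

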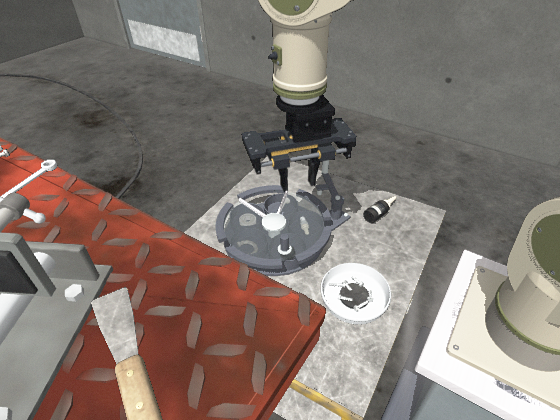

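The gripper hangs with its fingertips near (300,190), above the carousel, and nothing has been disturbed. Next I'll go above the post at (285,240) and descend.

```bash
python3 -m jog '[{"slide":[1.5,2.4,-2.4]},{"slide":[5,3.4,-3.4]},{"slide":[6,3.4,-3.4]},{"slide":[6,3.4,-3.4]}]'; python3 - <<'E'
from h import *
print(to([.462,.094,.064]))
for n in('side','top'):
    a=r.camera(n)[:,:,::-1];x,y=(200,140) if n=='side' else (195,130)
    cv2.imwrite(f"pics/{n}2.png",cv2.resize(a[y:y+150,x:x+200],None,fx=4,fy=4))
E
```

```text
[11.6  2.9 -2.6]invalid input at $[0]: expected keys slide, roll
```

View pics/side2.png

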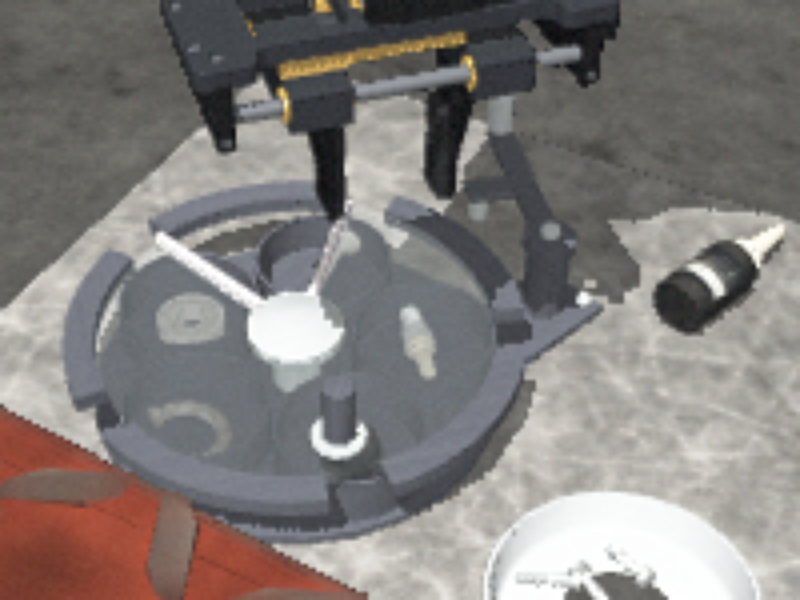

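The call was refused because it had no roll, and the view is unchanged: the fingers are above the hub and the post is free at (338,400 zoomed).

```bash
python3 -m jog '[{"slide":[1.5,1.8,-1.6],"roll":0},{"slide":[4,2.9,-2.6],"roll":0},{"slide":[6,2.9,-2.6],"roll":0},{"slide":[6,2.9,-2.6],"roll":0}]'; python3 - <<'E'
from h import *
print(to([.462,.094,.064]))
for n in('side','top'):
    a=r.camera(n)[:,:,::-1];x,y=(200,140) if n=='side' else (195,130)
    cv2.imwrite(f"pics/{n}3.png",cv2.resize(a[y:y+150,x:x+200],None,fx=4,fy=4))
E
```

```text
time: 2.25
ee_pos: [0.4621, 0.086, 0.118]
eef_rot: [0.241, 0.667, -0.242, 0.661]
ft_force: [-1.2, -0.7, -0.4]
width: 0.0437
[ 5.4  0.6 -0.5]
```

View pics/side3.png

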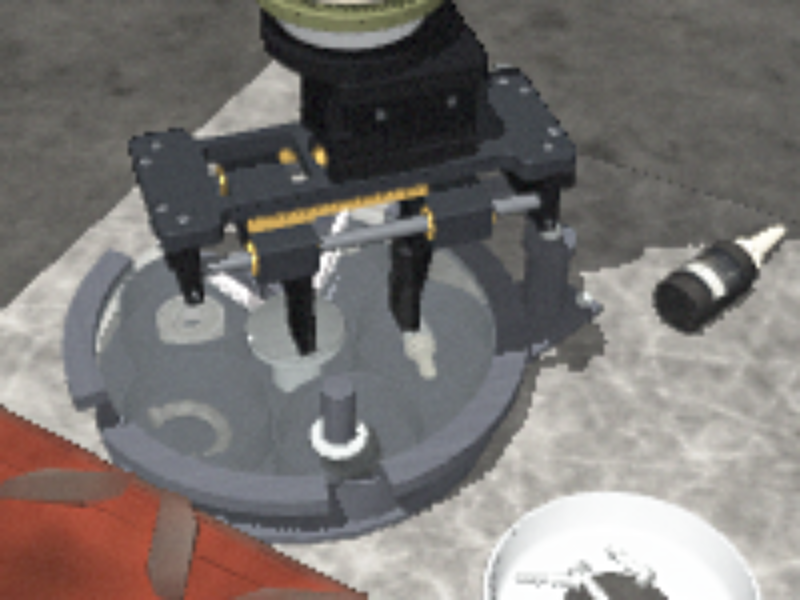

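The tips are at about (305,350) and (410,330) zoomed. Their midpoint sits above and behind the post at (338,385), as expected at this height. Now I'll correct the position and go down.

```bash
python3 -m jog '[{"slide":[0.5,0.6,-0.5],"roll":0},{"slide":[3,0.6,-0.5],"roll":0},{"slide":[5.3,0.6,-0.5],"roll":0},{"slide":[5.3,0.6,-0.5],"roll":0},{"slide":[5.3,0.6,-0.5],"roll":0}]'; python3 - <<'E'
from h import *
print(to([.462,.094,.064]))
for n in('side','top'):
    a=r.camera(n)[:,:,::-1];x,y=(200,140) if n=='side' else (195,130)
    cv2.imwrite(f"pics/{n}4.png",cv2.resize(a[y:y+150,x:x+200],None,fx=4,fy=4))
E
```

```text
time: 2.77
ee_pos: [0.464, 0.0936, 0.0688]
eef_rot: [0.243, 0.666, -0.242, 0.662]
ft_force: [0.4, -0.5, 1.4]
width: 0.0436
[ 0.5 -0.1 -0.2]
```

View pics/side4.png

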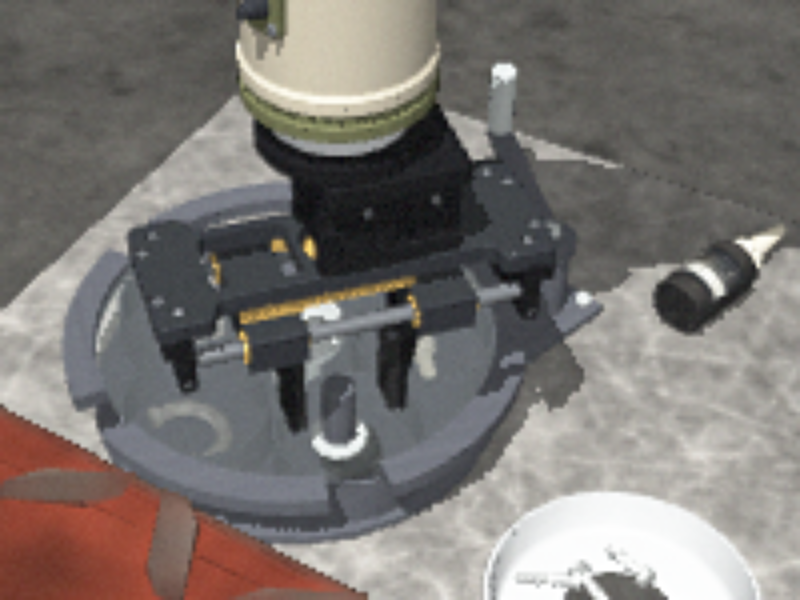

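The post at (338,410 zoomed) stands between the two tips at (293,425) and (397,400). I'll close with light force.

```bash
python3 -m jog '[{"slide":[0.4,0,0],"roll":0},{"slide":[0.4,0,0],"roll":0},{"slide":[0.4,0,0],"roll":0},{"slide":[0.4,0,0],"roll":0},{"slide":[0.4,0,0],"roll":0}]' 1 5; python3 - <<'E'
from h import *
e,M=axes();print(np.degrees(np.arctan2(M[1,1],M[0,1])),r.read_state()['width'])
c=np.array([.5285,.039]);d=e[:2]-c;print(np.hypot(*d),np.degrees(np.arctan2(d[1],d[0])))
E
```

```text
time: 3.28
ee_pos: [0.4653, 0.0941, 0.0663]
eef_rot: [0.243, 0.665, -0.242, 0.663]
ft_force: [-0.3, 1.5, 0.8]
width: 0.0178
49.89352209757817 0.017811538893665452
0.08381421042166776 138.9137613488441
```

```bash
cat > st.py <<'E'
from h import *
s=r.read_state();e,M=axes();c=np.array([.5285,.039]);d=e[:2]-c
print('jaw',np.degrees(np.arctan2(M[1,1],M[0,1])).round(1),'w',round(s['width'],4),'R',np.hypot(*d).round(4),'ang',np.degrees(np.arctan2(d[1],d[0])).round(1),'j',np.round(s['joint_positions'],2))
E
python3 -m jog '[{"slide":[0,0.74,0.03],"roll":5},{"slide":[0,1.48,0.13],"roll":10},{"slide":[0,2.2,0.29],"roll":15},{"slide":[0,2.91,0.51],"roll":20},{"slide":[0,3.59,0.8],"roll":25}]';python3 st.py
```

```text
time: 3.7
ee_pos: [0.4943, 0.1164, 0.0662]
eef_rot: [0.382, 0.596, -0.382, 0.594]
ft_force: [-1.8, -1.1, 0.8]
width: 0.0175
jaw 24.7 w 0.0175 R 0.0846 ang 113.8 j [ 0.33  0.32 -0.73  1.91  0.25  1.01 -0.08]
```

```bash
python3 -m jog '[{"slide":[0,0.74,0.03],"roll":5},{"slide":[0,1.48,0.13],"roll":10},{"slide":[0,2.2,0.27],"roll":15},{"slide":[0,2.91,0.48],"roll":20},{"slide":[0,3.62,0.75],"roll":25}]';python3 st.py
```

```text
time: 4.12
ee_pos: [0.5304, 0.1246, 0.0662]
eef_rot: [-0.502, -0.499, 0.503, -0.496]
ft_force: [-1.9, -2.4, 4.0]
width: 0.0175
jaw -0.6 w 0.0175 R 0.0856 ang 88.7 j [ 0.23  0.38 -0.64  1.82  0.26  1.03 -0.52]
```

```bash
python3 - <<'E'
from h import *
for n in('side','top'):
    a=r.camera(n)[:,:,::-1];x,y=(200,140) if n=='side' else (195,130)
    cv2.imwrite(f"pics/{n}5.png",cv2.resize(a[y:y+150,x:x+200],None,fx=4,fy=4))
E
```

```text
(no output)
```

View pics/side5.png

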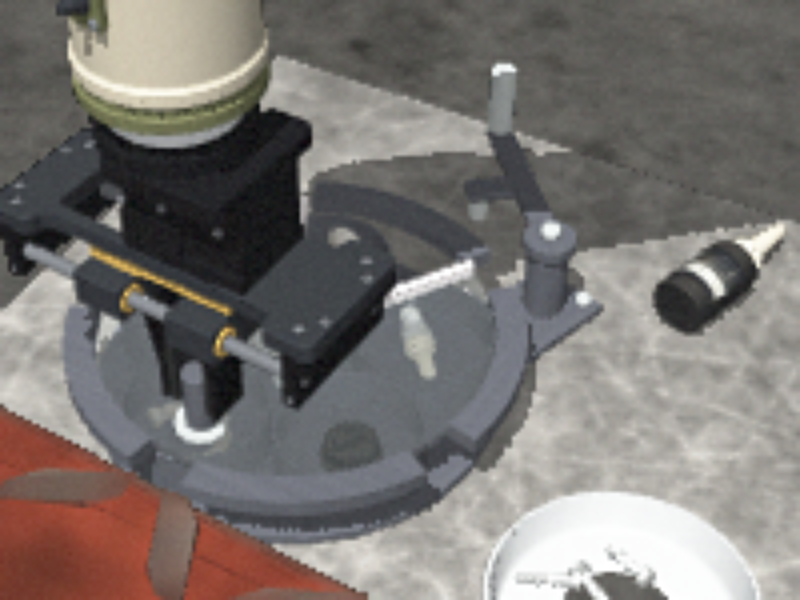

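View pics/top5.png

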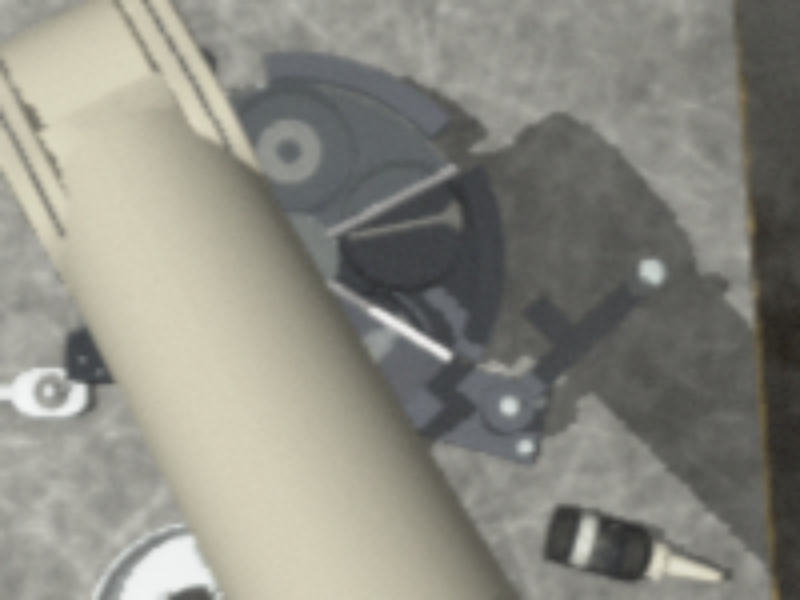

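The opening now sits over the thin-stemmed, wide-headed valve (top zoomed 410,220), which confirms that the plug is the object at (368,352). The post follows in the grip, so I continue.

```bash
python3 -m jog '[{"slide":[0,0.74,0.0],"roll":5},{"slide":[0,1.48,0.08],"roll":10},{"slide":[0,2.24,0.2],"roll":15},{"slide":[0,2.96,0.41],"roll":20},{"slide":[0,3.7,0.68],"roll":25}]';python3 st.py
```

```text
time: 4.63
ee_pos: [0.5675, 0.1165, 0.0661]
eef_rot: [-0.597, -0.378, 0.599, -0.376]
ft_force: [-4.0, -4.7, 4.3]
width: 0.0176
jaw -25.5 w 0.0176 R 0.0868 ang 63.3 j [ 0.16  0.43 -0.54  1.73  0.25  1.05 -0.91]
```

```bash
python3 -m jog '[{"slide":[0,0.8,0.0],"roll":6},{"slide":[0,1.6,0.1],"roll":12},{"slide":[0,2.5,0.3],"roll":18},{"slide":[0,3.4,0.66],"roll":23},{"slide":[0,3.4,0.66],"roll":23}]';python3 st.py
python3 -m jog '[{"slide":[0,0,0],"roll":0},{"slide":[0,0,0],"roll":0}]' 0.6;python3 st.py; python3 - <<'E'
from h import *
for n in('side','top'):
    a=r.camera(n)[:,:,::-1];x,y=(200,140) if n=='side' else (195,130)
    cv2.imwrite(f"pics/{n}6.png",cv2.resize(a[y:y+150,x:x+200],None,fx=4,fy=4))
E
```

```text
time: 5.05
ee_pos: [0.5961, 0.0946, 0.0661]
eef_rot: [-0.661, -0.25, 0.663, -0.249]
ft_force: [1.3, -0.9, 2.1]
width: 0.0178
jaw -48.7 w 0.0178 R 0.0875 ang 39.4 j [ 0.13  0.46 -0.45  1.67  0.22  1.07 -1.24]
time: 5.22
ee_pos: [0.5956, 0.0948, 0.0659]
eef_rot: [-0.66, -0.251, 0.662, -0.25]
ft_force: [-0.4, 0.1, -0.8]
width: 0.0247
jaw -48.4 w 0.0247 R 0.0872 ang 39.7 j [ 0.13  0.46 -0.45  1.67  0.22  1.07 -1.24]
```

View pics/side6.png

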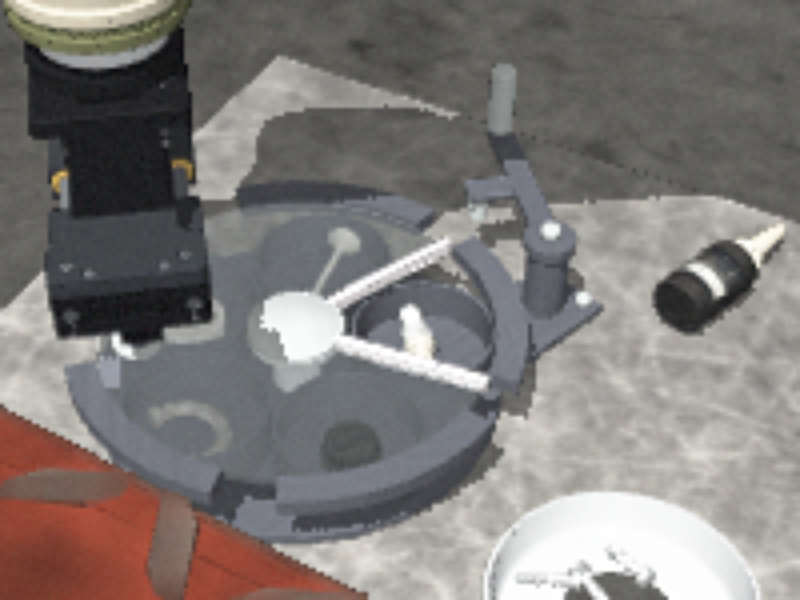

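View pics/top6.png

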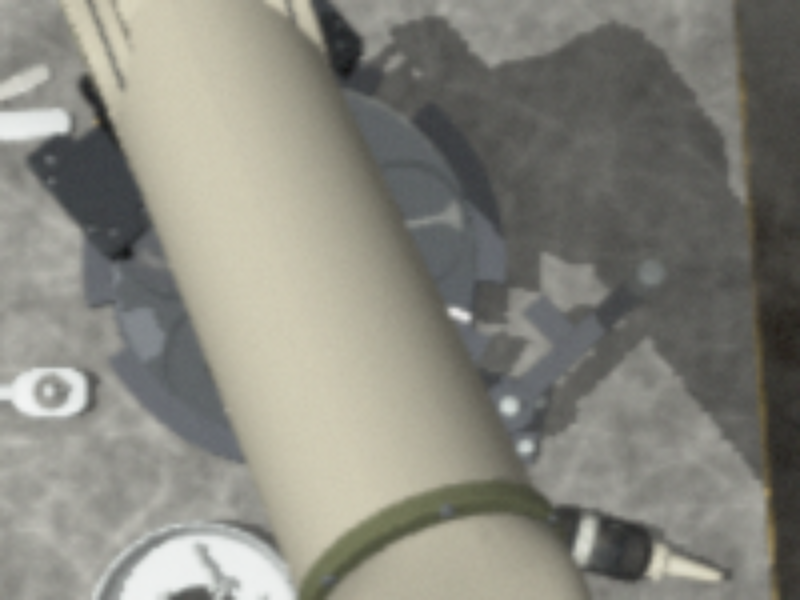

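The side view shows the opening framing the plug at (415,330 zoomed), with rib ends at about (450,242) and (488,383). I'll measure the angle from the rib ends.

```bash
python3 - <<'E'
from h import *
S=lambda x,y:(200+x/4-.375,140+y/4-.375)
c0=np.array([.5285,.039])
for f in((450,242),(490,384)):
    p=ray('side',*S(*f),.052);d=p[:2]-c0;print(p,np.hypot(*d),np.degrees(np.arctan2(d[1],d[0])))
E
```

```text
[ 0.49045841 -0.06556502  0.052     ] 0.11126996606175059 -109.99178916285082
[0.41371809 0.02484768 0.052     ] 0.11565109617498147 -172.97105073529517
```

Opening centre is at about -141°, against a plug/cup estimate of -139° to -141°. Next I open, lift off and look from above.

```bash
python3 -m jog '[{"slide":[0,0,0],"roll":0},{"slide":[-2,0,0],"roll":0},{"slide":[-6,0,0],"roll":0},{"slide":[-10,0,0],"roll":0},{"slide":[-14,0,0],"roll":0}]' 0.5
python3 -c "
from h import *
e,M=axes();print(e,M.round(2),to([.60,-.1,.2]))"
```

```text
time: 5.73
ee_pos: [0.5953, 0.0953, 0.2075]
eef_rot: [-0.66, -0.252, 0.662, -0.25]
ft_force: [2.3, -0.3, -0.0]
width: 0.0435
[0.59527491 0.09526792 0.2075006 ] [[-0.    0.66 -0.75]
 [ 0.   -0.75 -0.66]
 [-1.   -0.    0.  ]] [ 0.7 14.9 12.6]
```

```bash
python3 -m jog '[{"slide":[0,2.1,3.4],"roll":-7},{"slide":[0,4.2,6.8],"roll":-14},{"slide":[0,6.3,10.2],"roll":-21},{"slide":[0,8.4,13.6],"roll":-28},{"slide":[0,10.7,17],"roll":-35}]'
python3 - <<'E'
from h import *
e,M=axes();print(e,np.degrees(np.arctan2(M[1,1],M[0,1])),to([.516,-.1714,.2]))
for n in('side','top'):
    a=r.camera(n)[:,:,::-1];x,y=(200,140) if n=='side' else (195,130)
    cv2.imwrite(f"pics/{n}7f.png",a)
    cv2.imwrite(f"pics/{n}7.png",cv2.resize(a[y:y+150,x:x+200],None,fx=4,fy=4))
E
```

```text
time: 6.15
ee_pos: [0.5413, -0.0875, 0.2077]
eef_rot: [-0.561, -0.43, 0.563, -0.428]
ft_force: [0.6, -0.8, -0.1]
width: 0.0433
[ 0.54129239 -0.08747746  0.20769513] -15.32587743933356 [ 0.8 -0.2  8.8]
```

View pics/top7.png

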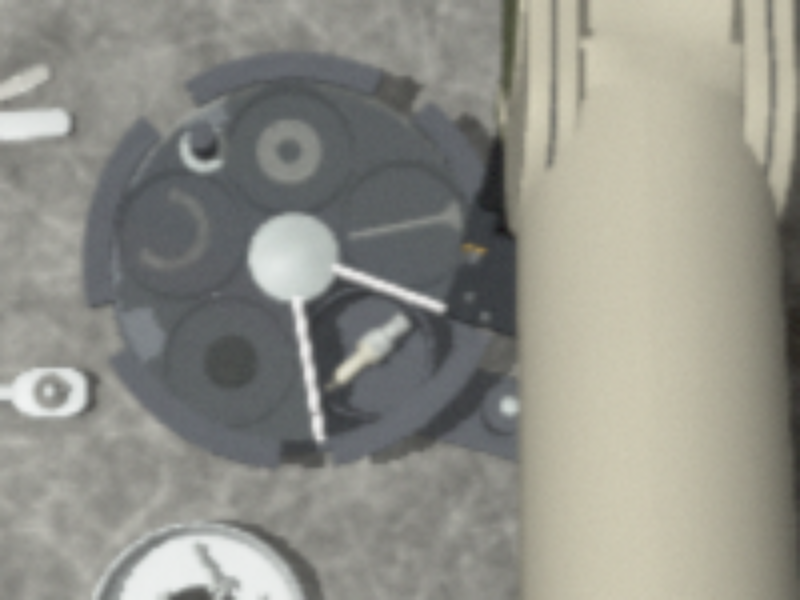

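Top view: the plug at (370,350 zoomed) lies between the ribs, whose ends are at (444,309) and (319,442), and the post top is at (206,140). I'll put numbers on it.

```bash
python3 - <<'E'
from h import *
T=lambda x,y:(195+x/4-.375,130+y/4-.375)
c0=np.array([.5285,.039]);an=[]
for f,z in(((444,309),.052),((319,442),.052),((206,140),.087)):
    p=ray('top',*T(*f),z);d=p[:2]-c0;an.append(np.degrees(np.arctan2(d[1],d[0])));print(p,np.hypot(*d),an[-1])
# plug ends and cup centres
for f,z in(((370,350),.021),((332,386),.021),((406,318),.021),((293,151),.038),((179,233),.038),((231,361),.038),((410,230),.038)):
    p=ray('top',*T(*f),z);d=p[:2]-c0;print(p,np.hypot(*d),np.degrees(np.arctan2(d[1],d[0])))
E
```

```text
[ 0.4991777  -0.05400311  0.052     ] 0.0975160311481478 -107.49917642385331
[0.41635498 0.02076232 0.052     ] 0.11361830563738005 -170.7630911477039
[0.59371152 0.09234695 0.087     ] 0.08425223169770198 39.285233091646504
[ 0.47694975 -0.0100657   0.021     ] 0.07116790661158733 -136.41453784070472
[0.45392575 0.01320204 0.021     ] 0.07891041132568438 -160.9176266766048
[ 0.49755068 -0.03224534  0.021     ] 0.0776772749511516 -113.48036024464885
[0.59890245 0.0404475  0.038     ] 0.07041733080924596 1.1778581701034054
[0.54546985 0.10997132 0.038     ] 0.07297193961746776 76.55257003551469
[0.46626973 0.07572167 0.038     ] 0.07225709039142751 149.45542798718202
[ 0.55035467 -0.03322644  0.038     ] 0.07546048843068115 -73.16495208311476
```

```bash
python3 - <<'E'
from h import *
from scipy.optimize import least_squares
P=np.array([[.599,.0404],[.5455,.11],[.4663,.0757],[.5503,-.0332],[.4698,-.0072]]);k=np.radians([0,72,144,-72,-144])
f=lambda q:(q[:2]+.073*np.c_[np.cos(k+q[2]),np.sin(k+q[2])]-P).ravel()
s=least_squares(f,[.5285,.039,0]);print(s.x[:2],np.degrees(s.x[2]),(s.fun*1e3).round(1))
c=s.x[:2];a=s.x[2]-np.radians(144)
print('cup',c+.073*np.array([np.cos(a),np.sin(a)]),np.degrees(a))
p=np.array([.5937,.0923]);d=p-c;print('post',np.hypot(*d),np.degrees(np.arctan2(*d[::-1])));u=-d/np.hypot(*d);print('opening',c+.073*u)
E
```

```text
[0.52618 0.03714] 2.404687936471238 [ 0.1 -0.2  0.3 -2.5 -0.9  1.8  1.3  1.9 -0.8 -1. ]
cup [ 0.46897409 -0.00820847] -141.59531206352875
post 0.08718701738221445 39.24686828194806
opening [ 0.46964681 -0.0090444 ]
```

The fit agrees with the geometry: the post radius comes out at 87 mm (88 expected), the opening at -140.8° and the cup at -141.6°. Now the lever.

```bash
python3 -m jog '[{"slide":[0,0,2],"roll":-7},{"slide":[0,0,4.5],"roll":-14},{"slide":[0,-0.1,7],"roll":-21},{"slide":[0,-0.2,8.8],"roll":-28},{"slide":[0,-0.2,8.8],"roll":-35}]'
python3 - <<'E'
from h import *
e,M=axes();print(e,np.degrees(np.arctan2(M[1,1],M[0,1])),to([.516,-.1714,.13]))
E
```

```text
time: 6.67
ee_pos: [0.5132, -0.1816, 0.2075]
eef_rot: [0.407, 0.578, -0.412, 0.576]
ft_force: [-0.8, -0.7, -0.4]
width: 0.0436
[ 0.5131547  -0.18161926  0.20753587] 19.26646520557343 [ 7.7  0.7 -0.9]
```

```bash
python3 -m jog '[{"slide":[1,0.3,-0.3],"roll":-7},{"slide":[2.5,0.6,-0.7],"roll":-14},{"slide":[4.5,0.7,-0.9],"roll":-21},{"slide":[6.5,0.7,-0.9],"roll":-25},{"slide":[7.2,0.7,-0.9],"roll":-25}]'
python3 - <<'E'
from h import *
e,M=axes();print(e,np.degrees(np.arctan2(M[1,1],M[0,1])),to([.516,-.1714,.076]))
n='side'
a=r.camera(n)[:,:,::-1];x,y=(240,100)
cv2.imwrite(f"pics/{n}8.png",cv2.resize(a[y:y+150,x:x+200],None,fx=4,fy=4))
E
```

```text
time: 7.08
ee_pos: [0.5151, -0.1699, 0.1328]
eef_rot: [0.271, 0.655, -0.275, 0.649]
ft_force: [-0.4, -0.2, 0.1]
width: 0.0436
[ 0.51509829 -0.16985197  0.13283768] 44.536320920418945 [5.7 0.  0.2]
```

View pics/side8.png

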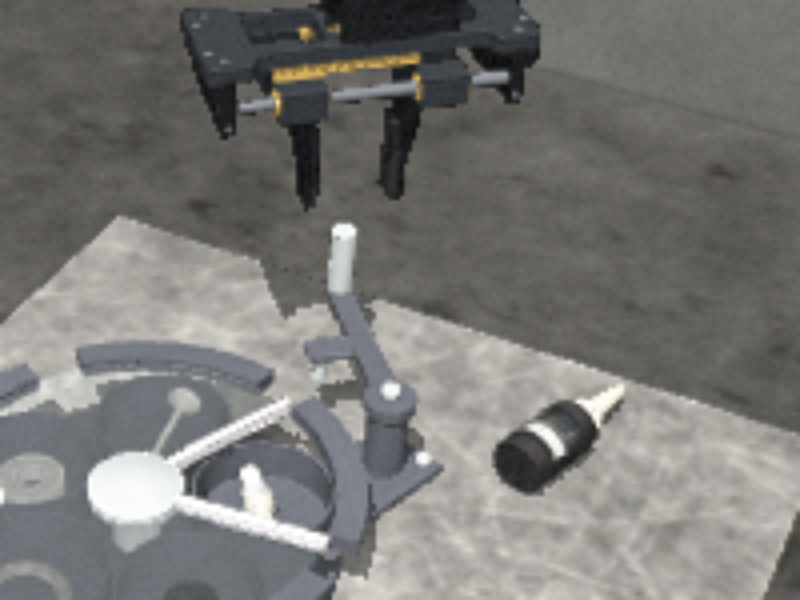

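The tips at (305,200) and (393,195) hang over the handle top at (343,228). I'll go down around it.

```bash
python3 -m jog '[{"slide":[2,0,0.2],"roll":0},{"slide":[4,0,0.2],"roll":0},{"slide":[5.3,0,0.2],"roll":0},{"slide":[5.3,0,0.2],"roll":0}]'
python3 -m jog '[{"slide":[0.1,0,0],"roll":0},{"slide":[0.1,0,0],"roll":0},{"slide":[0.1,0,0],"roll":0},{"slide":[0.1,0,0],"roll":0},{"slide":[0.1,0,0],"roll":0}]' 1 5
python3 - <<'E'
from h import *
e,M=axes();d=e[:2]-[.4391,-.0928];print(np.degrees(np.arctan2(M[1,1],M[0,1])),np.hypot(*d),np.degrees(np.arctan2(*d[::-1])))
n='side'
a=r.camera(n)[:,:,::-1];x,y=(240,100)
cv2.imwrite(f"pics/{n}9.png",cv2.resize(a[y:y+150,x:x+200],None,fx=4,fy=4))
E
```

```text
time: 7.47
ee_pos: [0.5145, -0.1712, 0.0778]
eef_rot: [0.273, 0.655, -0.278, 0.647]
ft_force: [-0.2, -0.1, -0.4]
width: 0.0431
time: 7.88
ee_pos: [0.515, -0.1713, 0.0777]
eef_rot: [0.273, 0.655, -0.278, 0.647]
ft_force: [1.5, -0.4, 0.3]
width: 0.018
44.12917808272723 0.10920410993385067 -45.974854398993
```

View pics/side9.png

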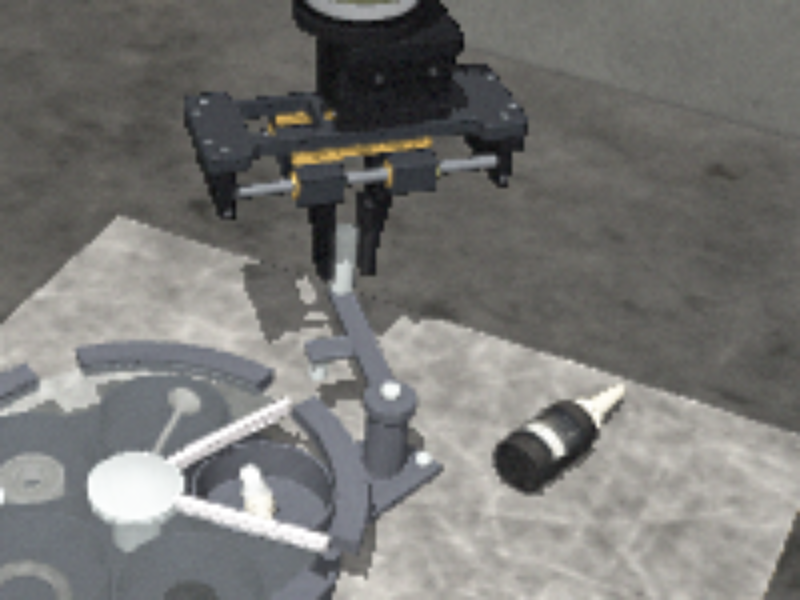

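The handle at (345,255) is between the pads, width 18 mm (17 mm handle). Swinging now.

```bash
cat > lv.py <<'E'
from h import *
s=r.read_state();e,M=axes();d=e[:2]-[.4391,-.0928];print('jaw',np.degrees(np.arctan2(M[1,1],M[0,1])).round(1),'R',np.hypot(*d).round(4),'ang',np.degrees(np.arctan2(*d[::-1])).round(1),'w',round(s['width'],4),'j',np.round(s['joint_positions'],2))
E
python3 -m jog '[{"slide":[0,0.76,-0.03],"roll":-4},{"slide":[0,1.5,-0.1],"roll":-8},{"slide":[0,2.28,-0.23],"roll":-12},{"slide":[0,3,-0.42],"roll":-16},{"slide":[0,3,-0.42],"roll":-16}]'; python3 lv.py
```

```text
time: 8.35
ee_pos: [0.5347, -0.1462, 0.0777]
eef_rot: [0.179, 0.687, -0.182, 0.68]
ft_force: [2.0, -1.4, -0.3]
width: 0.0165
jaw 60.4 R 0.1095 ang -29.2 w 0.0165 j [ 0.64  0.37 -0.54  1.78  0.21  1.06  1.08]
```

```bash
python3 -m jog '[{"slide":[0,0.4,-0.01],"roll":-2},{"slide":[0,0.76,-0.03],"roll":-4},{"slide":[0,1.14,-0.06],"roll":-6},{"slide":[0,1.5,-0.1],"roll":-8},{"slide":[0,1.5,-0.1],"roll":-8}]'; python3 lv.py
```

```text
time: 8.77
ee_pos: [0.5413, -0.1326, 0.0777]
eef_rot: [0.131, 0.698, -0.134, 0.691]
ft_force: [1.3, -0.7, -1.5]
width: 0.0166
jaw 68.4 R 0.1096 ang -21.3 w 0.0166 j [ 0.63  0.38 -0.57  1.77  0.23  1.07  1.18]
```

```bash
python3 -m jog '[{"slide":[0,0.4,-0.01],"roll":-2},{"slide":[0,0.76,-0.03],"roll":-4},{"slide":[0,0.76,-0.03],"roll":-4}]'; python3 lv.py
python3 - <<'E'
from h import *
n='side'
a=r.camera(n)[:,:,::-1];x,y=(240,100)
cv2.imwrite(f"pics/{n}10.png",cv2.resize(a[y:y+150,x:x+200],None,fx=4,fy=4))
E
```

```text
time: 9.02
ee_pos: [0.5439, -0.125, 0.0777]
eef_rot: [0.107, 0.702, -0.109, 0.695]
ft_force: [1.1, -0.4, -0.6]
width: 0.0167
jaw 72.5 R 0.1097 ang -17.1 w 0.0167 j [ 0.63  0.38 -0.58  1.77  0.24  1.07  1.23]
```

View pics/side10.png

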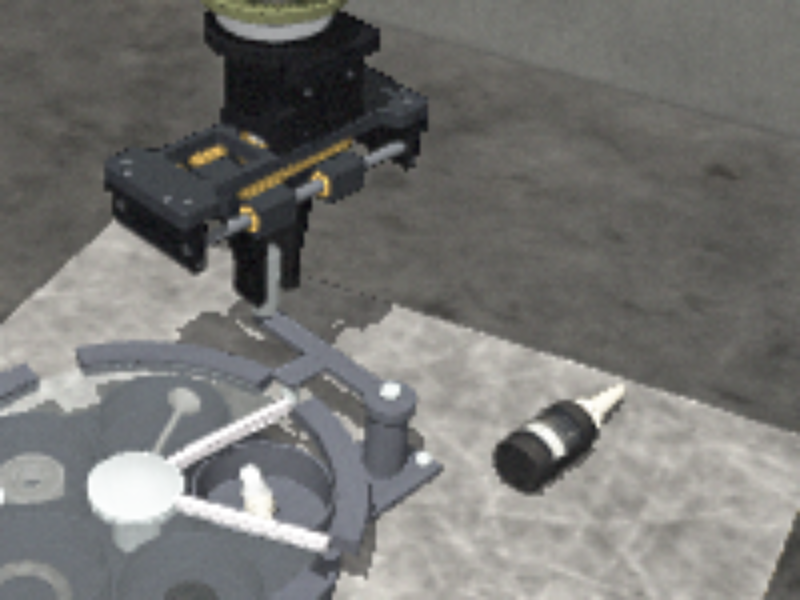

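The roller arm tip at (290,378) is entering the notch between the rim segments. I continue in small steps, watching the force.

```bash
for i in 1; do python3 -m jog '[{"slide":[0,0.38,-0.01],"roll":-2},{"slide":[0,0.57,-0.02],"roll":-3},{"slide":[0,0.57,-0.02],"roll":-3}]'; python3 lv.py; done
```

```text
time: 9.32
ee_pos: [0.5456, -0.1195, 0.0777]
eef_rot: [0.089, 0.705, -0.09, 0.698]
ft_force: [1.1, -0.9, -1.0]
width: 0.0166
jaw 75.4 R 0.1098 ang -14.1 w 0.0166 j [ 0.63  0.39 -0.59  1.77  0.24  1.07  1.27]
```

```bash
python3 -m jog '[{"slide":[0,0.38,-0.01],"roll":-2},{"slide":[0,0.57,-0.02],"roll":-3},{"slide":[0,0.57,-0.02],"roll":-3}]'; python3 lv.py
```

```text
time: 9.57
ee_pos: [0.5459, -0.1165, 0.0776]
eef_rot: [0.07, 0.708, -0.073, 0.699]
ft_force: [-2.6, -9.9, 1.7]
width: 0.0221
jaw 78.4 R 0.1094 ang -12.5 w 0.0221 j [ 0.63  0.39 -0.6   1.77  0.25  1.07  1.31]
```

```bash
python3 - <<'E'
from h import *
a=r.camera('side')[:,:,::-1];x,y=(240,150)
b=cv2.resize(a[y:y+100,x:x+130],None,fx=6,fy=6,interpolation=cv2.INTER_CUBIC)
cv2.imwrite("pics/side11.png",b)
E
```

```text
(no output)
```

View pics/side11.png

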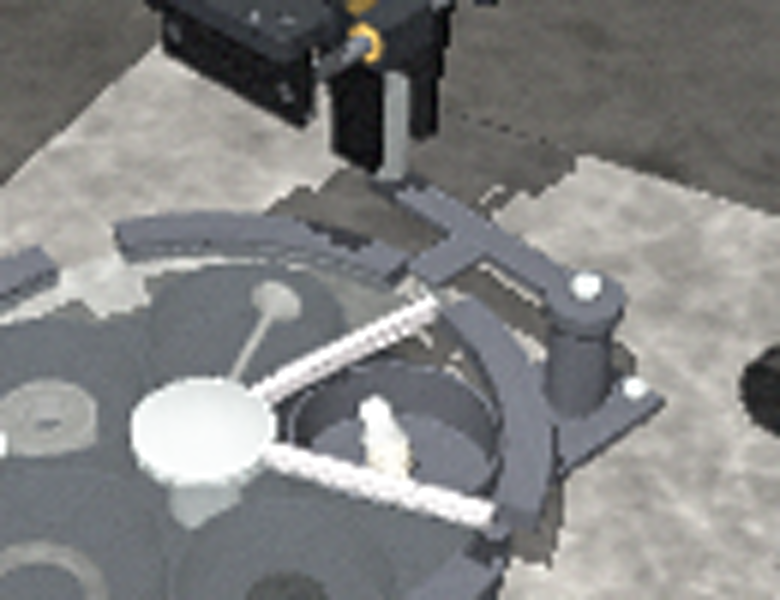

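The roller end (~415,280) appears to be in the notch between the rim segments, with about 10 N of resistance. I'll press a little more to see whether it is the hard stop.

```bash
python3 -m jog '[{"slide":[0,0.4,0],"roll":0},{"slide":[0,0.6,0],"roll":0},{"slide":[0,0.6,0],"roll":0}]'; python3 lv.py
```

```text
time: 9.87
ee_pos: [0.5464, -0.1138, 0.0776]
eef_rot: [0.07, 0.708, -0.076, 0.699]
ft_force: [-2.0, -9.8, 0.9]
width: 0.0275
jaw 78.2 R 0.1094 ang -11.1 w 0.0275 j [ 0.62  0.39 -0.6   1.77  0.25  1.07  1.29]
```

The handle didn't move under about 10 N while the fingers yielded; it has swung about 0.556 rad to -13.9°. I'll release, lift, and measure from above.

```bash
python3 -m jog '[{"slide":[0,-0.5,0],"roll":0},{"slide":[0,-0.5,0],"roll":0},{"slide":[0,-0.5,0],"roll":0}]' 0.5; python3 -m jog '[{"slide":[-3,0,0],"roll":0},{"slide":[-7,0,0],"roll":0},{"slide":[-10,0,2],"roll":0},{"slide":[-12,0,6],"roll":0},{"slide":[-12,0,10],"roll":0}]'
python3 - <<'E'
from h import *
e,M=axes();print(M.round(2))
for n in('side','top'):
    a=r.camera(n)[:,:,::-1];x,y=(240,130) if n=='side' else (195,130)
    cv2.imwrite(f"pics/{n}12f.png",a)
    cv2.imwrite(f"pics/{n}12.png",cv2.resize(a[y:y+150,x:x+200],None,fx=4,fy=4,interpolation=cv2.INTER_CUBIC))
E
```

```text
time: 10.12
ee_pos: [0.5453, -0.1188, 0.0776]
eef_rot: [0.07, 0.708, -0.076, 0.699]
ft_force: [0.8, 0.2, 0.1]
width: 0.0395
time: 10.53
ee_pos: [0.6463, -0.1383, 0.2026]
eef_rot: [0.07, 0.705, -0.077, 0.702]
ft_force: [2.2, 0.9, 1.6]
width: 0.0438
[[-0.01  0.21  0.98]
 [-0.01  0.98 -0.21]
 [-1.   -0.01 -0.  ]]
```

View pics/top12.png

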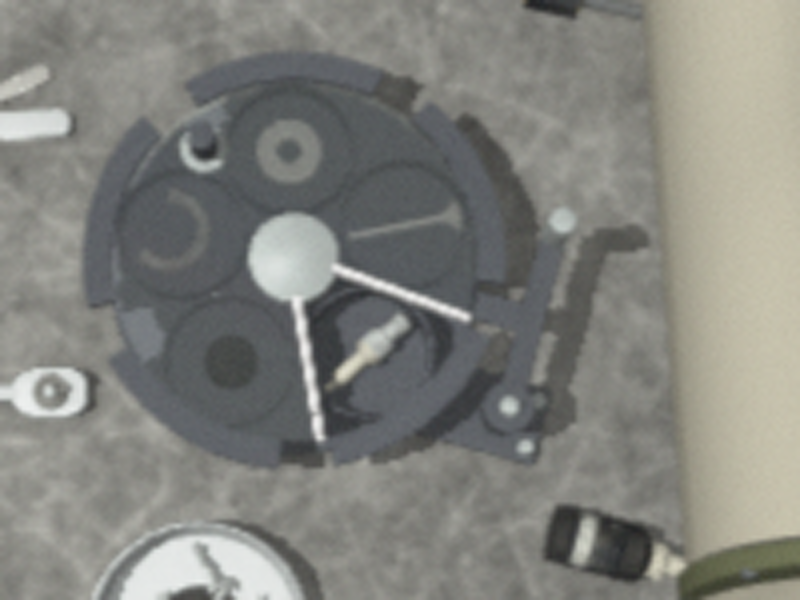

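View pics/side12.png

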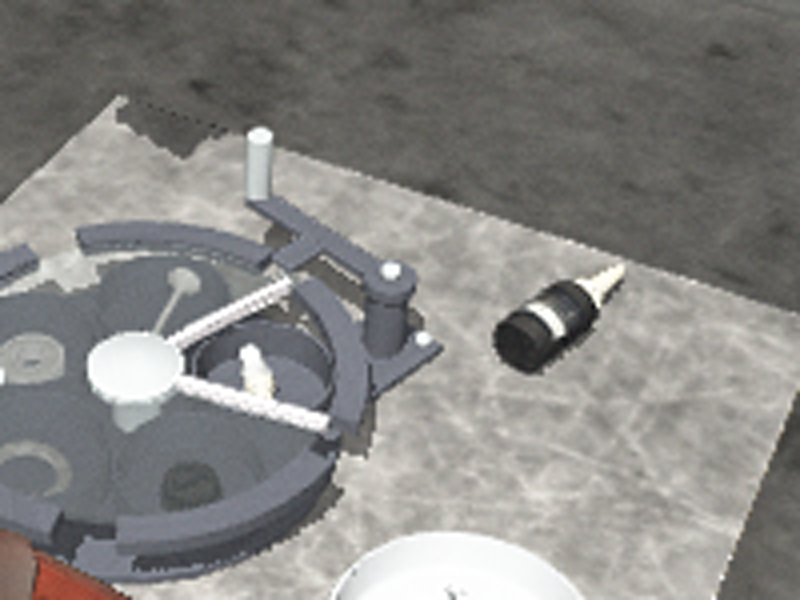

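```bash
python3 - <<'E'
from h import *
T=lambda x,y:(195+x/4-.375,130+y/4-.375)
c=np.array([.5265,.0375])
pol=lambda d:(np.hypot(*d).round(4),np.degrees(np.arctan2(*d[::-1])).round(1))
piv=ray('top',*T(509,406),.066)[:2];h=ray('top',*T(562,220),.107)[:2];print('bar',pol(h-piv),'piv',pol(piv-c))
t=ray('top',*T(478,305),.062)[:2];print('armtip',pol(t-c))
a=[pol(ray('top',*T(*f),.052)[:2]-c) for f in((470,319),(319,442))];print(a)
print('post',pol(ray('top',*T(206,138),.087)[:2]-c))
print('notch edges',[pol(ray('top',*T(*f),.05)[:2]-c) for f in((506,283),(497,335),(281,467),(327,463),(375,95),(427,105))])
print('init', pol(ray('top',*T(537,308),.062)[:2]-c))
E
```

```text
bar (np.float64(0.1098), np.float64(-14.1)) piv (np.float64(0.1569), np.float64(-123.9))
armtip (np.float64(0.1145), np.float64(-103.1))
[(np.float64(0.1125), np.float64(-107.2)), (np.float64(0.1114), np.float64(-171.4))]
post (np.float64(0.0877), np.float64(38.7))
notch edges [(np.float64(0.1299), np.float64(-94.5)), (np.float64(0.1312), np.float64(-108.9)), (np.float64(0.1257), np.float64(177.3)), (np.float64(0.1245), np.float64(-169.9)), (np.float64(0.1164), np.float64(-24.0)), (np.float64(0.1284), np.float64(-38.4))]
init (np.float64(0.1498), np.float64(-100.4))
```

The lever is at -14.1°, with the arm tip at radius 114.5 mm (inside the rim) and its arm pointing radially, all consistent with home. Since the limit is only 0.06 rad, I'll press once more with a firmer grip to be sure.

```bash
python3 -m jog '[{"slide":[0,0,-4],"roll":0},{"slide":[0,0,-8],"roll":0},{"slide":[2,0,-10],"roll":0},{"slide":[4,0,-10],"roll":0},{"slide":[4,0,-10],"roll":0}]'; python3 -c "
from h import *
print(to([.5455,-.1190,.0776]))"
```

```text
time: 11.05
ee_pos: [0.5461, -0.1177, 0.1524]
eef_rot: [0.071, 0.709, -0.075, 0.697]
ft_force: [-0.3, -0.6, -0.2]
width: 0.0434
[ 7.5 -0.1  0.1]
```

```bash
python3 -m jog '[{"slide":[3,-0.1,0],"roll":0},{"slide":[6,-0.1,0],"roll":0},{"slide":[7.4,-0.1,0],"roll":0},{"slide":[7.4,-0.1,0],"roll":0}]'; python3 -m jog '[{"slide":[0,0,0],"roll":0},{"slide":[0,0,0],"roll":0},{"slide":[0,0,0],"roll":0},{"slide":[0,0,0],"roll":0}]' 1 12; python3 lv.py; python3 -m jog '[{"slide":[0,0.2,0],"roll":0},{"slide":[0,0.4,0],"roll":0},{"slide":[0,0.5,0],"roll":0},{"slide":[0,0.5,0],"roll":0}]';python3 lv.py
```

```text
time: 11.38
ee_pos: [0.5429, -0.1183, 0.0757]
eef_rot: [0.072, 0.711, -0.075, 0.695]
ft_force: [-0.4, -0.1, -0.7]
width: 0.0433
time: 11.72
ee_pos: [0.5438, -0.1184, 0.0771]
eef_rot: [0.072, 0.711, -0.075, 0.696]
ft_force: [0.5, -0.3, 0.6]
width: 0.0245
jaw 78.1 R 0.1078 ang -13.7 w 0.0245 j [ 0.64  0.39 -0.61  1.76  0.25  1.08  1.3 ]
time: 12.05
ee_pos: [0.544, -0.1186, 0.0774]
eef_rot: [0.071, 0.711, -0.079, 0.696]
ft_force: [-3.2, -14.8, 0.5]
width: 0.0168
jaw 77.9 R 0.108 ang -13.8 w 0.0168 j [ 0.63  0.39 -0.6   1.76  0.26  1.09  1.29]
```

Under 15 N the handle still stands at -13.8°, so it is against the hard stop. I release, leave and check.

```bash
python3 -m jog '[{"slide":[0,-0.1,0],"roll":0},{"slide":[0,-0.1,0],"roll":0},{"slide":[0,-0.1,0],"roll":0},{"slide":[0,-0.1,0],"roll":0}]' 0.5; python3 -m jog '[{"slide":[-3,0,0],"roll":0},{"slide":[-7,0,0],"roll":0},{"slide":[-10,0,2],"roll":0},{"slide":[-12,0,6],"roll":0},{"slide":[-12,0,10],"roll":0}]'; python3 -m jog '[{"slide":[0,0,0],"roll":0},{"slide":[0,0,0],"roll":0},{"slide":[0,0,0],"roll":0}]'
python3 - <<'E'
from h import *
for n in('side','top'):
    a=r.camera(n)[:,:,::-1];x,y=(240,130) if n=='side' else (195,130)
    cv2.imwrite(f"pics/{n}13f.png",a)
    cv2.imwrite(f"pics/{n}13.png",cv2.resize(a[y:y+150,x:x+200],None,fx=4,fy=4,interpolation=cv2.INTER_CUBIC))
E
```

```text
time: 12.38
ee_pos: [0.5441, -0.1189, 0.0778]
eef_rot: [0.071, 0.71, -0.078, 0.696]
ft_force: [0.1, -0.7, 0.0]
width: 0.0356
time: 12.8
ee_pos: [0.6462, -0.1387, 0.2021]
eef_rot: [0.071, 0.708, -0.079, 0.699]
ft_force: [1.8, -0.7, 1.2]
width: 0.0435
time: 13.05
ee_pos: [0.6461, -0.1375, 0.2017]
eef_rot: [0.07, 0.708, -0.078, 0.699]
ft_force: [-0.1, 0.3, 0.4]
width: 0.0434
```

View pics/top13.png

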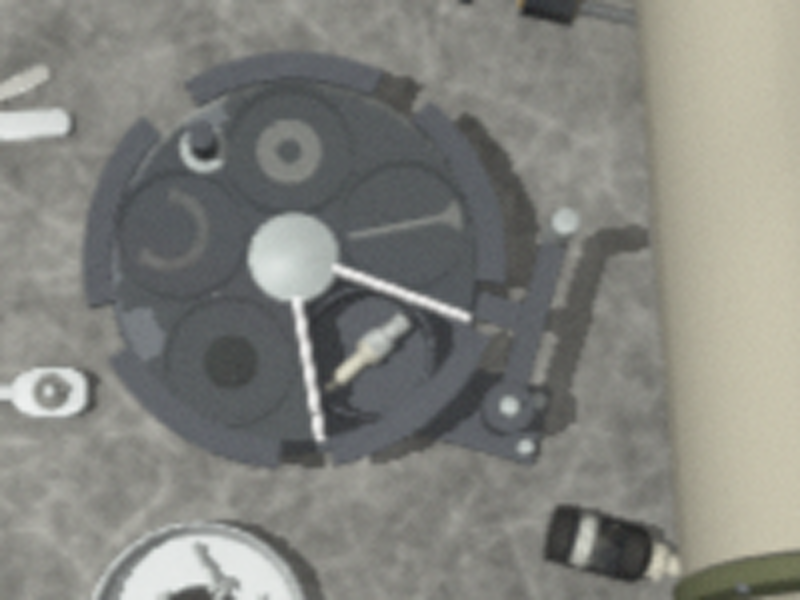

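View pics/side13f.png

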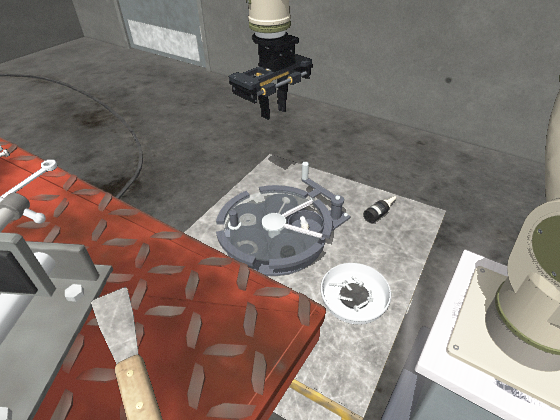

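The top view shows the ribs and plug unchanged, with the roller arm in the notch at (490,305). The handle top at (565,221) reads about 3 zoomed px outward of the earlier picture, so I'll measure that.

```bash
python3 - <<'E'
from h import *
for k in('12','13'):
    im=cv2.imread(f'pics/top{k}f.png').astype(float)
    o=[]
    for (x0,x1,y0,y1,z) in((328,345,178,192,.107),(316,328,226,236,.066)):
        g=im[y0:y1,x0:x1].mean(2);w=np.clip(g-175,0,None)
        ys,xs=np.mgrid[y0:y1,x0:x1];u,v=(w*xs).sum()/w.sum(),(w*ys).sum()/w.sum();o.append(ray('top',u,v,z)[:2]);print((w>0).sum(),u,v)
    d=o[0]-o[1];print(k,o,np.hypot(*d),np.degrees(np.arctan2(*d[::-1])))
    ims=cv2.imread(f'pics/side{k}f.png').astype(float);g=ims[158:185,296:314].mean(2);w=np.clip(g-170,0,None)
    ys,xs=np.mgrid[158:185,296:314];print('side',(w*xs).sum()/w.sum(),(w*ys).sum()/w.sum())
E
```

```text
21 334.94027565084224 185.1240428790199
8 321.7983651226158 231.2888283378747
12 [array([ 0.54432025, -0.1191148 ]), array([ 0.43867029, -0.09263167])] 0.10891864458800563 -14.072293682880105
side 303.7899080722002 171.38334563510702
20 335.51646706586826 185.3892215568862
8 321.78284182305623 231.2975871313673
13 [array([ 0.54371341, -0.12047583]), array([ 0.43864843, -0.09259448])] 0.1087015110096397 -14.86216605365103
side 303.9014277869303 171.19405546403075
```

```bash
python3 - <<'E'
from h import *
s=r.read_state();print(s['time'],s['ee_pos'],s['ft_force'])
a=cv2.imread('pics/top0.png').astype(int);b=cv2.imread('pics/top13f.png').astype(int)
for n,(x0,x1,y0,y1) in dict(ratchet=(145,222,215,240),gauge=(168,218,142,170),seal=(328,360,252,280)).items(): print(n,abs(a-b)[y0:y1,x0:x1].mean().round(2))
r.close_job()
E
```

```text
13.15 [ 0.64542176 -0.13799055  0.202499  ] [-0.55404869 -0.5593425   0.351505  ]
ratchet 16.75
gauge 18.63
seal 14.38
the job is handed in; nothing more can be done
```

I turned the cover about 100° clockwise by its post until the opening framed the spark plug's cup. I then swung the lever home, lifted clear and handed the job in at about 13 s; no verdict came back.

**Cover:**
- The opening measured about -140.8° and the fitted cup about -141.6°. This was before the lever went in; the ribs looked unchanged after.
- From the plug's own pixels, the opening was about 6 mm from its centre, inside the 10 mm limit but not exactly centred.

**Lever:**
- It swung about 0.56 rad and stopped. It did not move further under about 10 N and again under about 15 N, and the roller arm was inside the rim notch, so I took that as the hard stop.
- The last picture shows it about 0.014 rad further out than the earlier one, probably nudged on release. I did not correct this, as it is well under the 0.06 rad limit.

**Bystanders:**
- A simple image difference around the ratchet, gauge and sealant did not confirm that they stayed still. It gave mean differences of 14–19 grey levels, possibly from sensor noise or changed lighting and shadow.
- They look unmoved in the pictures, and the gripper was not brought near them.

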